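# Tip the transit crates onto their backs and load the glass globes

### The job

The lampshade order has to go out. Tip both tall plywood crates over onto their backs, so that their open fronts face up, then lower every glass globe gently into a bay of its own, standing upright with its finial up, and let go. Do not drop the globes in or press them against the crates, and leave the vanity, the pewter tray and the spokeshave where they are.

Things in the scene. Friction and masses are not known exactly. Their poses are not given: they have to be found in the camera images.
- crate_left: tall plywood transit crate, 180 mm tall, 88 wide, 76 deep, 0.3 kg, standing on end left (+y) of the middle, open front facing the middle (about -y), so tipping it onto its back makes it fall outward, away from the middle. Origin: centre of its base's underside. Own axes: z base to top; x from open front to back (level while standing, straight down once on its back); y across the 88 mm
- crate_right: tall plywood transit crate, 180 mm tall, 88 wide, 76 deep, 0.3 kg, standing on end right (-y) of the middle, open front facing the middle (about +y), so tipping it onto its back makes it fall outward, away from the middle. Origin: centre of its base's underside. Own axes: z base to top; x from open front to back (level while standing, straight down once on its back); y across the 88 mm
- crate_left_board (a point): middle of the outer face of that crate's front board, 161 mm above its base; axes as the crate's. The board closes the front from 142 to 180 mm above the base; below, the front is open. Pushed here towards its back, the crate tips about its back bottom edge and falls by itself once leaned about 25 degrees; pushed low it slides
- crate_left_bay0 (a point): centre of the inner back panel of the bay next to the base, 40 mm from the base's underside; the bay's floor when the crate lies on its back (4 mm above the desk; rim at 76 mm). A globe standing there has its centre 35 mm above this point. Bay 64 mm along crate z, 80 along crate y, 72 deep; axes as the crate's
- crate_left_bay1 (a point): the same for the bay next to the top, 110 mm from the base's underside; same size. The two bays are parted by a 6 mm shelf, 40 mm high from the back panel, half-way between these points. One globe fits a bay; axes as the crate's
- crate_right_board (a point): middle of the outer face of that crate's front board, 161 mm above its base; axes as the crate's. The board closes the front from 142 to 180 mm above the base; below, the front is open. Pushed here towards its back, the crate tips about its back bottom edge and falls by itself once leaned about 25 degrees; pushed low it slides
- crate_right_bay0 (a point): centre of the inner back panel of the bay next to the base, 40 mm from the base's underside; the bay's floor when the crate lies on its back (4 mm above the desk; rim at 76 mm). A globe standing there has its centre 35 mm above this point. Bay 64 mm along crate z, 80 along crate y, 72 deep; axes as the crate's
- crate_right_bay1 (a point): the same for the bay next to the top, 110 mm from the base's underside; same size. The two bays are parted by a 6 mm shelf, 40 mm high from the back panel, half-way between these points. One globe fits a bay; axes as the crate's
- globe0_center (a point): centre of a round opal-glass globe (may be absent), half-way up its 70 mm, 60 g: brass foot 36 mm across at the bottom, glass ball 48 mm across at its widest (9 mm below this point), ball ends 15 mm above this point, then a straight brass finial 12 mm across and 20 mm long to hold it by, its top 35 mm above this point. Stands on the desk nearer the robot than the crates
- globe0: the same globe, origin at the centre of its foot's underside; own z axis up through the finial
- globe1_center (a point): centre of a round opal-glass globe (may be absent), half-way up its 70 mm, 60 g: brass foot 36 mm across at the bottom, glass ball 48 mm across at its widest (9 mm below this point), ball ends 15 mm above this point, then a straight brass finial 12 mm across and 20 mm long to hold it by, its top 35 mm above this point. Stands on the desk nearer the robot than the crates
- globe1: the same globe, origin at the centre of its foot's underside; own z axis up through the finial
- globe2_center (a point): centre of a round opal-glass globe (may be absent), half-way up its 70 mm, 60 g: brass foot 36 mm across at the bottom, glass ball 48 mm across at its widest (9 mm below this point), ball ends 15 mm above this point, then a straight brass finial 12 mm across and 20 mm long to hold it by, its top 35 mm above this point. Stands on the desk nearer the robot than the crates
- globe2: the same globe, origin at the centre of its foot's underside; own z axis up through the finial
- globe3_center (a point): centre of a round opal-glass globe (may be absent), half-way up its 70 mm, 60 g: brass foot 36 mm across at the bottom, glass ball 48 mm across at its widest (9 mm below this point), ball ends 15 mm above this point, then a straight brass finial 12 mm across and 20 mm long to hold it by, its top 35 mm above this point. Stands on the desk nearer the robot than the crates
- globe3: the same globe, origin at the centre of its foot's underside; own z axis up through the finial
- vanity: bystander: pink painted vanity miniature, 60 x 130 mm, 149 tall with its mirror; origin under its centre; leave it alone
- pewter_tray: bystander: pewter tray miniature, 60 x 100 mm, 10 high; origin under its centre; leave it alone
- spokeshave: bystander: steel spokeshave lying along y, 256 mm long, 45 wide, 28 high; origin under its centre; leave it alone. The grey parts cabinet beyond it (x above 0.99) is fixed
Things that resemble listed ones, but are neither listed nor needed, are in the scene too. Leave any blue or purple look-alike of the globe1 alone.

How it is judged:
By the outcome, as a careful person would: the job done as asked, in the order asked, and still so for the second after the job is handed in, with the robot touching nothing.
Of globe0, globe1, globe2, globe3 only 3 to 4 are there at a start; the rules pass over those that are not, and their reading is None.
At some moment in a run one of globe0, globe1, globe2, globe3, crate_left, crate_right may be knocked a few centimetres aside while the robot is not near it.
It also fails if it takes over 210 s, if anything falls off the work surface, if the arm or the gripper's body presses on something with over 40 N, if the wrist force passes 120 N, or if a joint passes its speed limit or range.

### The arm

A 7-joint arm with a two-finger parallel gripper is mounted at the origin on the work surface. World frame = base frame: x ahead of the robot, y to its left, z up, the work surface at z = 0. Lengths are in m, angles in rad, forces in N, time in s.
With the tool pointing down it reaches from about 0.425 to 0.925 m from the base axis. Payload 6.8 kg.
Tool frame: the origin (TCP) lies on the centre line of the jaws, within the pads' length; the fingertips stand bot.tip_reach ahead of it and the grasp point (between the pads) lies 3 mm ahead of it (bot.tip_reach is the distance from the TCP to the fingertips, in m); z points along the fingers, y is the line along which they close (so a half turn about z gives the same grasp; the last joint's range is limited). The gripper opens to 85 mm and grips with 20 to 120 N. Pads are 22 mm wide; open, the fingers measure 114 mm over their backs; the gripper's body (76 mm by 85 mm) begins 54 mm behind the grasp point. The pads swing forward as they close: fully open they stand 13 mm farther back than shut.
Start: joints at [-1.209, 0.477, 0.022, 1.555, -0.011, 1.109, -0.083], TCP at [0.306, 0.602, 0.253] pointing down, gripper open.
Joint ranges: [-2.96, 2.96], [-0.34, 2.1], [-1.41, 1.46], [0.24, 2.44], [-1.37, 4.51], [0.17, 1.92], [-2.96, 2.96]. Speed limits (rad/s): [2.39, 2.39, 3.14, 3.14, 3.14, 3.14, 3.14].

### API

Orientations are given as a unit quaternion [w, x, y, z].
In Python, from station import bot gives the robot as it stands.
- The arm moves only by the tool jog_arm, never from a script. Its argument "deltas" is a list of rows, each a list of 7 numbers: the shift along the world's x, y, z in m, then the turn, a rotation vector about the world's x, y, z in rad, then the opening, from 0 (shut) to 1 (fully open). In form: [[x, y, z, rx, ry, rz, grip], ...]. A call has 1 to 10 rows; each row shifts and turns the commanded pose from where the row before left it; what a row does not reach is not made up. A row lasts 1/10 s, in which the tool goes at most 50 mm and 8.59 degrees, less where a joint would pass 70% of its speed; a pose out of reach is approached as far as the arm can. A call with a gripper value outside its range is refused whole. The fingers move at their own pace and stop on an object; "newtons" is the grip in N (left out, the last holds). Time passes only in rows, so rows that do not move let the fingers close. It gives the time, the measured TCP pose, the force, the opening and the grip force at its end, in the units of the state.
- bot.get_obs(): the state, without advancing time (a new reading comes with each control period).
- bot.read_camera(name): name is "side" or "top" or "wrist"; returns a dict with "img" (420x560x3 uint8, red, green, blue), "K" (3x3 intrinsics, pixels), "eye" and "attitude" of the camera in the world. Camera axes: x right, y down, z forward; pixel columns grow to the right and rows downward; lengths in m; the calibration is good to about 2 mm. The wrist camera is an equidistant fisheye: a pixel r from the principal point sees the ray r / f radians off the axis. A picture is of the moment at which its call begins. There is no depth.
- bot.hand_in(): hands the job in; it is judged then, once.
The state is a dict: "t": time; "q": joint angles; "joint_vel": joint speeds; "joint_torque": joint torques, N m; "eef_pos": TCP position; "tool_rot": TCP orientation; "contact_force": force on the tool from outside, world axes, zero at the start; "torque": the same for the moment, N m; "gripper_width": opening from 0.0 (shut) to 1.0 (fully open); "grasp_force": force on a finger pad.
Only numpy, scipy, OpenCV 4.12 (cv2) and the standard library are available. Lean on these libraries where they do the work, as an engineer would, in place of code of your own. Each camera call takes 0.05 s, during which the arm holds its last target. There are 200 camera calls.

## Working session

There is one attempt and no reset: what is moved stays moved. The work goes in short steps, Python scripts to look and compute and a tool call to move; the robot and the scene stay as the last step left them, time stands still between calls to the robot, and variables do not carry over. Pictures are saved under pics/ and viewed, at most 17 in all, crops included, and the job is handed in when it is done.

Besides the shell and the picture viewer there is one more tool, called after "Emit:" as name([rows], argument=value, ...), one row to a line, values as JSON. jog_arm: Moves the arm, as the interface text tells. Its arguments: {"type":"object","properties":{"deltas":{"type":"array"},"newtons":{"type":"number"}},"required":["deltas"]}

```bash
ls; mkdir -p pics
cat > h.py <<'E'
import numpy as np, cv2
from station import bot
from scipy.spatial.transform import Rotation as R
def rot(a):
    a=np.array(a,float)
    return a if a.shape==(3,3) else R.from_quat(a[[1,2,3,0]]).as_matrix()
def snap(n,f=None):
    c=bot.read_camera(n)
    if f: cv2.imwrite('pics/'+f,c['img'][:,:,::-1])
    return c
def ray(c,u,v,fish=False):
    K=c['K'];x=(u-K[0][2])/K[0][0];y=(v-K[1][2])/K[1][1]
    if fish:
        r=np.hypot(x,y)+1e-9;d=np.array([x/r*np.sin(r),y/r*np.sin(r),np.cos(r)])
    else: d=np.array([x,y,1.])
    return np.array(c['eye']),rot(c['attitude'])@d
def onz(c,u,v,z,fish=False):
    e,d=ray(c,u,v,fish);return e+d*(z-e[2])/d[2]
def proj(c,p):
    q=rot(c['attitude']).T@(np.array(p)-c['eye']);return (c['K']@(q/q[2]))[:2]
E
python3 - <<'E'
from h import *
for n in ('side','top'):
    c=snap(n,n+'0.png');print(n,c['eye'],c['attitude'],c['K'])
o=bot.get_obs();print(o['t'],o['eef_pos'],o['tool_rot'],bot.tip_reach)
E
```

```text
pics
side [ 0.46412213 -0.78810449  0.78764157] [-0.42521199  0.89965898 -0.09325387  0.03334957] [[461.72564976   0.         283.34426758]
 [  0.         461.72564976 217.3128055 ]
 [  0.           0.           1.        ]]
top [0.46467621 0.01490604 1.6019161 ] [-0.02759825  0.70817109 -0.70434222  0.04042391] [[509.86888476   0.         279.54285744]
 [  0.         509.86888476 201.58228212]
 [  0.           0.           1.        ]]
0.1 [0.30534108 0.60143179 0.25240304] [-1.43147012e-04  2.32717977e-01  9.72543904e-01 -8.23389117e-04] 0.022
```

View pics/top0.png

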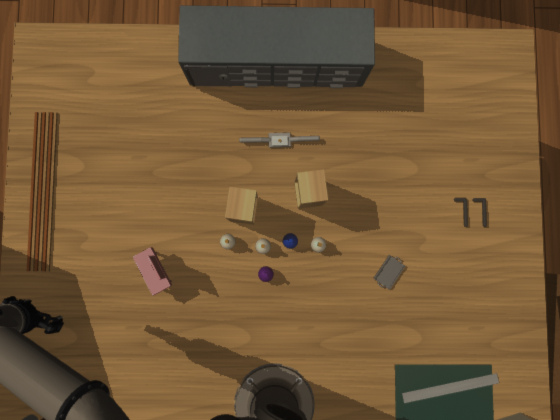

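View pics/side0.png

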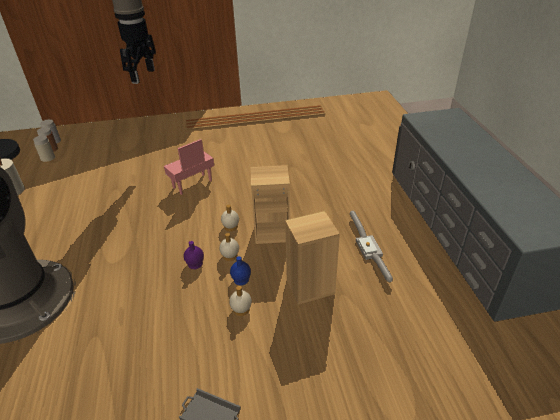

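Run:
```python
from h import *
c=snap('top');im=c['img']
cr=cv2.resize(im[160:300,210:350],None,fx=4.2,fy=4.2,interpolation=cv2.INTER_CUBIC)
cv2.imwrite('pics/crop0.png',cr[:,:,::-1])
hsv=cv2.cvtColor(im,cv2.COLOR_RGB2HSV)
m=((hsv[...,1]<75)&(hsv[...,2]>120)).astype(np.uint8)
n,l,s,ct=cv2.connectedComponentsWithStats(m[225:270,200:340])
for i in range(1,n):
    if s[i,4]>20: u=ct[i]+[200,225];print('white',u,s[i,4],onz(c,*u,.03).round(4))
for u in ((290,241),(265,274)):print(onz(c,*u,.03).round(3))
for y in(0.1,-.08): print(proj(c,[.6,y,.18]))
```

```text
white [225.36734694 240.95918367] 98 [0.4941 0.1524 0.03  ]
white [316.32432432 244.18018018] 111 [ 0.4855 -0.1271  0.03  ]
white [260.55882353 245.73529412] 102 [0.48   0.0444 0.03  ]
[ 0.495 -0.046  0.03 ]
[0.394 0.03  0.03 ]
[240.01574212 202.05436845]
[304.28108306 202.45645633]
```

View pics/crop0.png

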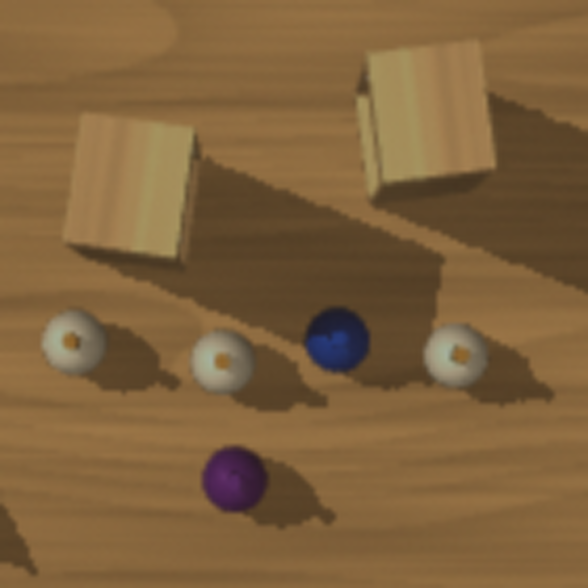

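Run:
```python
from h import *
c=snap('top')
for n,q in(('L',[(80,113),(197,128),(180,260),(63,242)]),('R',[(367,53),(480,40),(495,168),(382,187)])):
    P=np.array([onz(c,u/4.2+210-.4,v/4.2+160-.4,.18)[:2] for u,v in q]);print(n,P.round(4).tolist(),P.mean(0).round(4))
    for i in range(4):
        d=P[(i+1)%4]-P[i];print(np.linalg.norm(d).round(4),np.degrees(np.arctan2(d[1],d[0])).round(1))
for n,u,z in(('van',(150,270),.05),('tray',(390,272),.01),('spoke0',(240,140),.02),('spoke1',(318,140),.02),('spk',(280,151),.02)):print(n,onz(c,*u,z).round(3))
```

```text
L [[0.6436, 0.1324], [0.6341, 0.0542], [0.5457, 0.0647], [0.5573, 0.1424]] [0.5952 0.0984]
0.0788 -97.0
0.0889 173.2
0.0786 81.6
0.0869 -6.6
R [[0.6855, -0.0594], [0.6949, -0.1354], [0.6085, -0.1452], [0.5952, -0.0695]] [ 0.646  -0.1024]
0.0766 -83.0
0.087 -173.6
0.0768 99.9
0.0908 6.4
van [0.406 0.376 0.05 ]
tray [ 0.401 -0.358  0.01 ]
spoke0 [0.812 0.112 0.02 ]
spoke1 [ 0.814 -0.134  0.02 ]
spk [ 0.777 -0.014  0.02 ]
```

Emit:
jog_arm([
  [0.03,-0.04,0.005,0,0,-0.11,0.0],
  [0.03,-0.04,0.005,0,0,-0.11,0.0],
  [0.03,-0.04,0.005,0,0,-0.11,0.0],
  [0.03,-0.04,0,0,0,-0.11,0.0],
  [0.03,-0.04,0,0,0,-0.11,0.0],
  [0.03,-0.04,0,0,0,-0.11,0.0],
  [0.03,-0.04,0,0,0,-0.11,0.0],
  [0.03,-0.04,0,0,0,-0.11,0.0],
  [0.03,-0.04,0,0,0,-0.11,0.0],
  [0.02,-0.04,0,0,0,-0.11,0.0],
])

```text
t: 1.2
eef_pos: [0.5967, 0.2004, 0.2682]
tool_rot: [0.0, 0.709, 0.706, 0.0]
contact_force: [0.2, 0.8, -0.1]
gripper_width: 0.002
grasp_force: 0.0
```

Emit:
jog_arm([
  [-0.002,-0.04,0,0,0,-0.06,0.0],
  [-0.002,-0.04,0,0,0,-0.06,0.0],
  [-0.001,-0.04,0,0,0,0,0.0],
  [-0.001,-0.04,0,0,0,0,0.0],
  [0,-0.025,0,0,0,0,0.0],
  [0,0,-0.03,0,0,0,0.0],
  [0,0,-0.03,0,0,0,0.0],
  [0,0,-0.028,0,0,0,0.0],
  [0,0.01,0,0,0,0,0.0],
  [0,0.005,0,0,0,0,0.0],
])

```text
t: 2.2
eef_pos: [0.5892, 0.0339, 0.1805]
tool_rot: [-0.0, 0.748, 0.664, -0.0]
contact_force: [0.1, -0.3, -0.4]
gripper_width: 0.004
grasp_force: 0.0
```

Run:
```python
from h import *
t=snap('top')['img'][150:290,200:350];s=snap('side')['img'][140:320,180:360]
cv2.imwrite('pics/c1.png',np.hstack([cv2.resize(t,(400,373)),cv2.resize(s,(373,373))])[:,:,::-1])
```

```text
(no output)
```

View pics/c1.png

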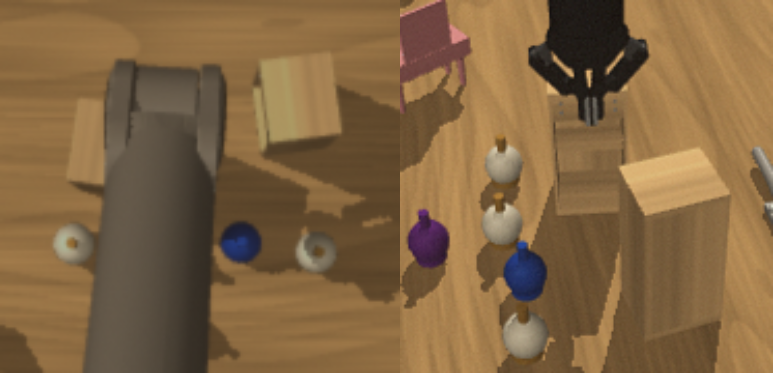

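Emit:
jog_arm([
  [0.001,0.008,0,0,0,0,0.0],
  [0.001,0.008,0,0,0,0,0.0],
  [0.001,0.008,0.002,0,0,0,0.0],
  [0.001,0.008,0.002,0,0,0,0.0],
  [0.001,0.008,0.003,0,0,0,0.0],
  [0.001,0.008,0.003,0,0,0,0.0],
  [0.001,0.008,0.003,0,0,0,0.0],
  [0.001,0.008,0.002,0,0,0,0.0],
  [0.001,0.008,0.002,0,0,0,0.0],
  [0.001,0.008,0.002,0,0,0,0.0],
])

```text
t: 3.3
eef_pos: [0.5992, 0.1132, 0.1993]
tool_rot: [-0.0, 0.748, 0.664, -0.0]
contact_force: [-0.3, 0.1, -0.0]
gripper_width: 0.001
grasp_force: 0.0
```

Emit:
jog_arm([
  [0.001,0.008,0.001,0,0,0,0.0],
  [0.001,0.008,0.0,0,0,0,0.0],
  [0.001,0.008,0,0,0,0,0.0],
  [0.0,0.0,0,0,0,0,0.0],
  [0.0,0.0,0,0,0,0,0.0],
  [0.0,0.0,0,0,0,0,0.0],
])

```text
t: 3.9
eef_pos: [0.6021, 0.1358, 0.2002]
tool_rot: [0.0, 0.748, 0.664, -0.0]
contact_force: [-0.7, -0.7, 0.2]
gripper_width: -0.003
grasp_force: 0.0
```

Run:
```python
from h import *
t=snap('top')['img'][130:270,180:330];s=snap('side')['img'][140:320,180:360]
cv2.imwrite('pics/c2.png',np.hstack([cv2.resize(t,(400,373)),cv2.resize(s,(373,373))])[:,:,::-1])
```

```text
(no output)
```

View pics/c2.png

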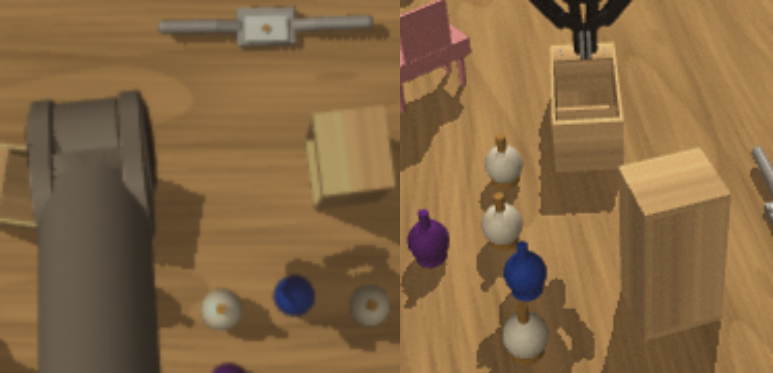

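Emit:
jog_arm([
  [0.007,-0.03,0.005,0,0,0.065,0.0],
  [0.008,-0.03,0,0,0,0.065,0.0],
  [0.008,-0.03,0,0,0,0.065,0.0],
  [0.008,-0.03,0,0,0,0.065,0.0],
  [0.008,-0.03,-0.005,0,0,0,0.0],
  [0,-0.01,-0.01,0,0,0,0.0],
  [0,0,-0.01,0,0,0,0.0],
  [0.001,-0.008,0,0,0,0,0.0],
  [0.001,-0.008,0,0,0,0,0.0],
  [0,0,0,0,0,0,0.0],
])

```text
t: 5.0
eef_pos: [0.6433, -0.0402, 0.1806]
tool_rot: [0.0, 0.656, 0.755, -0.0]
contact_force: [0.2, 0.5, 0.9]
gripper_width: 0.002
grasp_force: 0.0
```

Run:
```python
from h import *
t=snap('top')['img'][130:270,200:350];s=snap('side')['img'][140:320,180:360]
cv2.imwrite('pics/c3.png',np.hstack([cv2.resize(t,(400,373)),cv2.resize(s,(373,373))])[:,:,::-1])
```

```text
(no output)
```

View pics/c3.png

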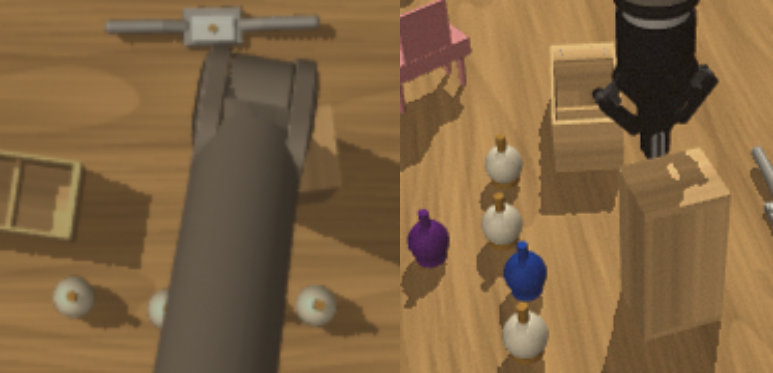

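Fingers stand in front of the right crate's board, left crate is on its back. Push.

Emit:
jog_arm([
  [0.001,-0.008,0,0,0,0,0.0],
  [0.001,-0.008,0,0,0,0,0.0],
  [0.001,-0.008,0.002,0,0,0,0.0],
  [0.001,-0.008,0.002,0,0,0,0.0],
  [0.001,-0.008,0.003,0,0,0,0.0],
  [0.001,-0.008,0.003,0,0,0,0.0],
  [0.001,-0.008,0.003,0,0,0,0.0],
  [0.001,-0.008,0.002,0,0,0,0.0],
  [0.001,-0.008,0.002,0,0,0,0.0],
  [0.001,-0.008,0.002,0,0,0,0.0],
])

```text
t: 6.1
eef_pos: [0.6532, -0.1202, 0.1994]
tool_rot: [-0.0, 0.656, 0.755, -0.0]
contact_force: [-0.3, 0.7, 0.7]
gripper_width: -0.003
grasp_force: 0.0
```

Emit:
jog_arm([
  [0.001,-0.008,0.001,0,0,0,0.0],
  [0.001,-0.008,0.0,0,0,0,0.0],
  [0.0,0.0,0,0,0,0,0.0],
  [0.0,0.0,0,0,0,0,0.0],
  [0.0,0.0,0,0,0,0,0.0],
])

```text
t: 6.6
eef_pos: [0.6551, -0.1349, 0.2]
tool_rot: [-0.0, 0.655, 0.755, 0.0]
contact_force: [0.2, 0.8, -0.1]
gripper_width: 0.002
grasp_force: 0.0
```

Emit:
jog_arm([
  [-0.02,0.025,0.005,0,0,-0.04,0.45],
  [-0.03,0.03,0.005,0,0,-0.04,0.45],
  [-0.03,0.03,0,0,0,-0.04,0.45],
  [-0.03,0.03,0,0,0,-0.02,0.45],
  [-0.03,0.03,0,0,0,0,0.45],
  [-0.03,0.03,0,0,0,0,0.45],
  [-0.01,0.02,0,0,0,0,0.45],
  [0,0.02,0,0,0,0,0.45],
])

```text
t: 7.4
eef_pos: [0.473, 0.0811, 0.2104]
tool_rot: [-0.001, 0.706, 0.708, 0.0]
contact_force: [0.2, -0.4, -0.5]
gripper_width: 0.453
grasp_force: 0.0
```

Run:
```python
from h import *
t=snap('top')['img'][170:270,180:380];s=snap('wrist','w4.png')['img']
cv2.imwrite('pics/c4.png',np.vstack([cv2.resize(t,(560,280)),cv2.resize(s,(400,300))[:, :].copy() if 0 else cv2.copyMakeBorder(cv2.resize(s,(400,300)),0,0,0,160,0)])[:,:,::-1])
```

```text
(no output)
```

View pics/c4.png

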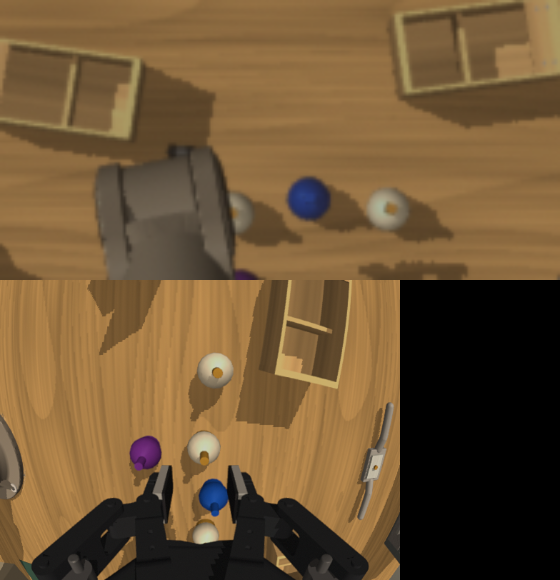

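```bash
cat >> h.py <<'E'
def whites(c,fish,z=.026,amin=25):
    hsv=cv2.cvtColor(c['img'],cv2.COLOR_RGB2HSV)
    m=((hsv[...,1]<80)&(hsv[...,2]>120)).astype(np.uint8)
    m=cv2.morphologyEx(m,cv2.MORPH_CLOSE,np.ones((9,9)))
    for k in cv2.findContours(m,0,2)[0]:
        a=cv2.contourArea(k)
        if a>amin:
            u,r=cv2.minEnclosingCircle(k);p=onz(c,*u,z,fish)
            if .35<p[0]<.75 and abs(p[1])<.35: print(np.round(u),round(r,1),a,p.round(4))
E
python3 - <<'E'
from h import *
c=snap('top');print(c['img'].shape)
whites(c,False)
w=snap('wrist');print('w',w['eye']);whites(w,True,amin=100)
for n,a,b in(('L',(142,60),(130,138)),('R',(393,13),(405,98))):
    A,B=[onz(c,u/2.8+180-.35,v/2.8+170-.35,.076) for u,v in(a,b)]
    print(n,A.round(4),B.round(4),np.linalg.norm(A-B),np.degrees(np.arctan2(*(A-B)[1::-1])))
t=c['img'][160:240,165:295],c['img'][160:240,285:415]
cv2.imwrite('pics/c5.png',np.vstack([cv2.resize(x,None,fx=4.5,fy=4.5,interpolation=2)[:300] for x in t])[:,:,::-1])
E
```

```text
(420, 560, 3)
[263. 245.] 6.3 37.0 [0.4823 0.037  0.026 ]
[318. 244.] 7.0 123.0 [ 0.4862 -0.1311  0.026 ]
w [0.47484501 0.16322028 0.33040336]
[287. 355.] 18.2 822.0 [ 0.4856 -0.1341  0.026 ]
[284. 231.] 23.0 1335.0 [0.4801 0.0376 0.026 ]
[300. 122.] 24.7 1679.5 [0.494  0.1465 0.026 ]
L [0.6429 0.1356 0.076 ] [0.5589 0.1473 0.076 ] 0.08477301334654586 -7.894491935389835
R [ 0.6958 -0.1346  0.076 ] [ 0.6036 -0.1472  0.076 ] 0.09305694987797944 7.804350346025552
```

View pics/c5.png

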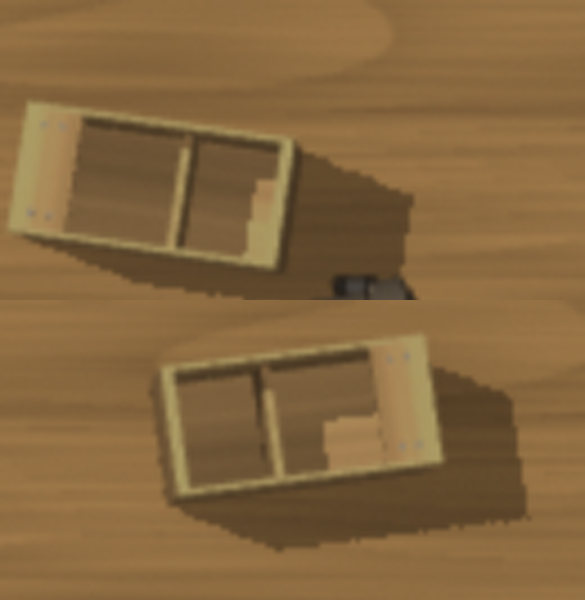

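```bash
cat > crate.py <<'E'
from h import *
def bays(c,q,off,s):  # q: base far-x, base near-x, top near-x, top far-x
    P=np.array([onz(c,u/s+off[0]-.4,v/s+off[1]-.4,.076)[:2] for u,v in q])
    b=(P[0]+P[1])/2;t=(P[2]+P[3])/2;z=(t-b)/np.linalg.norm(t-b);m=(b+t)/2
    print('len',np.linalg.norm(t-b).round(4),'wid',np.linalg.norm(P[0]-P[1]).round(4),'zang',np.degrees(np.arctan2(z[1],z[0])).round(1),'bay0',(m-.05*z).round(4),'bay1',(m+.02*z).round(4))
E
python3 - <<'E'
from crate import *
c=snap('top')
bays(c,[(297,140),(275,270),(10,231),(30,101)],(165,160),4.5)
bays(c,[(163,67),(175,197),(441,161),(425,35)],(285,160),4.5)
E
```

```text
len 0.179 wid 0.0881 zang 82.0 bay0 [0.606  0.1808] bay1 [0.6157 0.2501]
len 0.1798 wid 0.0881 zang -82.2 bay0 [ 0.6567 -0.1805] bay1 [ 0.6662 -0.2498]
```

Emit:
jog_arm([
  [0.01,0.03,-0.025,0,0,0,0.45],
  [0.008,0.03,-0.025,0,0,0,0.45],
  [0.003,0.005,-0.02,0,0,0,0.45],
  [0,0,0,0,0,0,0.45],
  [0,0,0,0,0,0,0.45],
])

```text
t: 8.15
eef_pos: [0.4963, 0.1427, 0.1403]
tool_rot: [0.0, 0.708, 0.707, -0.001]
contact_force: [0.5, 0.4, -0.6]
gripper_width: 0.447
grasp_force: 0.0
```

Run:
```python
from h import *
w=snap('wrist','w6.png');print('w',w['eye']);whites(w,True,amin=100);print(bot.get_obs()['eef_pos'],bot.get_obs()['tool_rot'])
```

```text
w [0.49670604 0.22518672 0.26010881]
[261. 323.] 26.0 1729.5 [0.4794 0.0375 0.026 ]
[276. 208.] 30.9 2337.0 [0.4937 0.1466 0.026 ]
[0.49662767 0.14278088 0.1409508 ] [3.86378279e-04 7.07621638e-01 7.06591444e-01 1.23690345e-05]
```

View pics/w6.png

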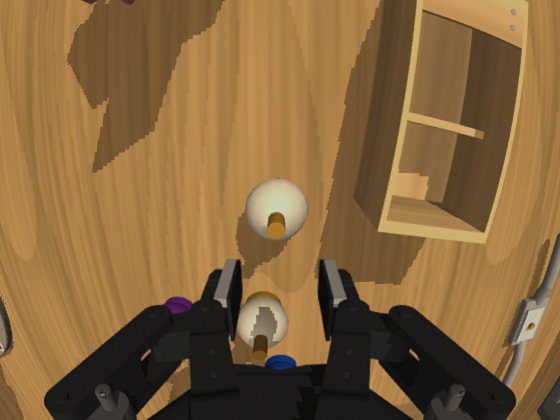

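Emit:
jog_arm([
  [-0.003,0.004,0,0,0,0,0.45],
  [0,0,-0.025,0,0,0,0.45],
  [0,0,-0.025,0,0,0,0.45],
  [0,0,-0.015,0,0,0,0.45],
  [0,0,0,0,0,0,0.45],
  [0,0,0,0,0,0,0.0],
  [0,0,0,0,0,0,0.0],
  [0,0,0,0,0,0,0.0],
  [0,0,0,0,0,0,0.0],
  [0,0,0,0,0,0,0.0],
], newtons=25)

```text
t: 9.2
eef_pos: [0.494, 0.1487, 0.0766]
tool_rot: [0.0, 0.707, 0.707, 0.001]
contact_force: [-1.8, -1.1, 7.4]
gripper_width: 0.11
grasp_force: 24.9
```

Emit:
jog_arm([
  [0,0,0.005,0,0,0,0.0],
  [0,0,0.01,0,0,0,0.0],
  [0,0,0.02,0,0,0,0.0],
  [0,0,0.025,0,0,0,0.0],
  [0,0,0.025,0,0,0,0.0],
  [0,0,0.02,0,0,0,0.0],
  [0,0,0,0,0,0,0.0],
  [0,0,0,0,0,0,0.0],
])

```text
t: 10.0
eef_pos: [0.4932, 0.1486, 0.1808]
tool_rot: [0.0, 0.707, 0.708, 0.001]
contact_force: [-0.3, 0.2, -1.3]
gripper_width: 0.11
grasp_force: 24.5
```

Run:
```python
from h import *
s=snap('side');w=snap('wrist');o=bot.get_obs();print(o['eef_pos'])
cv2.imwrite('pics/c7.png',np.hstack([cv2.resize(s['img'][80:280,140:340],(420,420)),w['img'][:,90:460]])[:,:,::-1])
```

```text
[0.4924499  0.14833257 0.17959333]
```

View pics/c7.png

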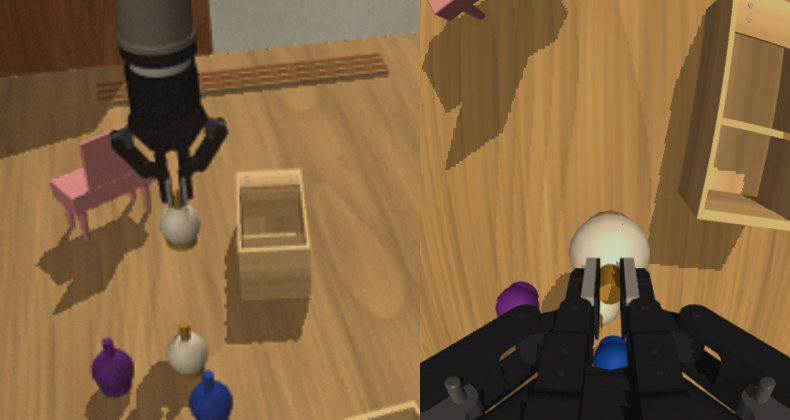

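Emit:
jog_arm([
  [0,0.02,0.01,0,0,-0.035,0.0],
  [0.02,0.02,0,0,0,-0.035,0.0],
  [0.025,0.02,0,0,0,-0.035,0.0],
  [0.025,0.02,0,0,0,-0.035,0.0],
  [0.025,0.015,0,0,0,0,0.0],
  [0.02,0.008,0,0,0,0,0.0],
  [0.008,0.001,0,0,0,0,0.0],
  [0,0,0,0,0,0,0.0],
  [0,0,0,0,0,0,0.0],
])

```text
t: 11.0
eef_pos: [0.6152, 0.2514, 0.1894]
tool_rot: [-0.0, 0.755, 0.656, -0.001]
contact_force: [-0.5, -0.1, -1.4]
gripper_width: 0.111
grasp_force: 24.5
```

Run:
```python
from h import *
w=snap('wrist');t=snap('top');o=bot.get_obs();print(o['eef_pos'],o['tool_rot'])
whites(w,True,.13)
cv2.imwrite('pics/c8.png',np.vstack([w['img'][:330],cv2.resize(t['img'][165:265,165:385],(560,254))])[:,:,::-1])
```

```text
[0.61514066 0.25176325 0.19003022] [-2.68267600e-04  7.54704316e-01  6.56064812e-01 -5.34573292e-04]
[462. 319.] 37.1 657.5 [0.7471 0.1627 0.13  ]
[279. 252.] 39.8 3134.0 [0.6142 0.2452 0.13  ]
```

View pics/c8.png

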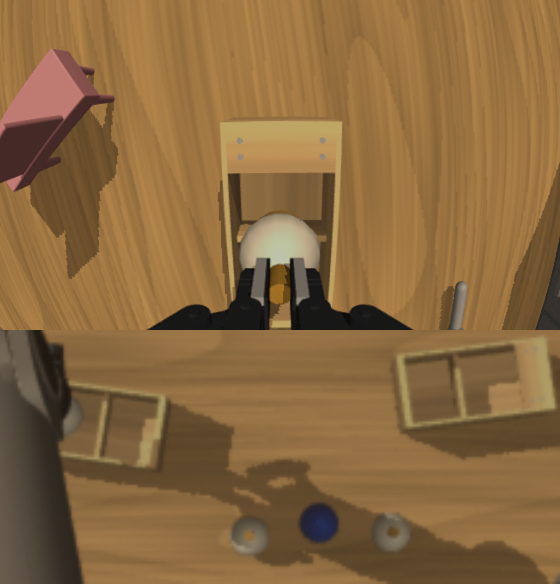

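Run:
```python
from h import *
w=snap('wrist');whites(w,True,.139)
A,B,C,D=[onz(w,*u,.076,True)[:2] for u in((220,122),(342,120),(334,172),(228,173))]
print(A,B,C,D,np.linalg.norm(A-B));z=(A+B-C-D);z/=np.linalg.norm(z);n=(A-B)/np.linalg.norm(A-B);print(z,n,(A+B)/2-.07*z,(C+D)/2-.032*z)
```

```text
[461. 319.] 37.1 637.5 [0.7411 0.1712 0.139 ]
[279. 252.] 39.8 3146.0 [0.6148 0.2497 0.139 ]
[0.58242542 0.32663752] [0.66956209 0.31586735] [0.65959301 0.27822907] [0.58173344 0.28842143] 0.08779974750965348
[0.13917853 0.99026731] [-0.99244784  0.12266734] [0.61625126 0.25193372] [0.61620951 0.2516367 ]
```

Emit:
jog_arm([
  [0.001,0.002,-0.02,0,0,0,0.0],
  [0,0,-0.025,0,0,0,0.0],
  [0,0,-0.025,0,0,0,0.0],
  [0,0,-0.02,0,0,0,0.0],
  [0,0,-0.01,0,0,0,0.0],
  [0,0,-0.005,0,0,0,0.0],
  [0,0,0,0,0,0,0.0],
  [0,0,-0.001,0,0,0,0.0],
  [0,0,0,0,0,0,0.0],
  [0,0,0,0,0,0,0.0],
])

```text
t: 12.15
eef_pos: [0.6176, 0.2547, 0.085]
tool_rot: [0.0, 0.755, 0.656, 0.001]
contact_force: [-1.1, -0.1, -0.5]
gripper_width: 0.113
grasp_force: 24.5
```

Emit:
jog_arm([
  [0,0,-0.001,0,0,0,0.0],
  [0,0,-0.001,0,0,0,0.0],
  [0,0,-0.001,0,0,0,0.0],
  [0,0,0,0,0,0,0.0],
  [0,0,0,0,0,0,0.0],
])

```text
t: 12.65
eef_pos: [0.6171, 0.2545, 0.0812]
tool_rot: [-0.0, 0.755, 0.656, -0.0]
contact_force: [0.8, 0.2, -0.2]
gripper_width: 0.109
grasp_force: 24.5
```

Emit:
jog_arm([
  [0,0,-0.0005,0,0,0,0.0],
  [0,0,0,0,0,0,0.0],
  [0,0,0,0,0,0,0.0],
])

```text
t: 12.95
eef_pos: [0.6172, 0.2545, 0.0808]
tool_rot: [0.0, 0.755, 0.656, 0.0]
contact_force: [-0.5, 0.7, -0.7]
gripper_width: 0.111
grasp_force: 24.6
```

Emit:
jog_arm([
  [0,0,-0.0005,0,0,0,0.0],
  [0,0,0,0,0,0,0.0],
  [0,0,-0.0005,0,0,0,0.0],
  [0,0,0,0,0,0,0.0],
  [0,0,0,0,0,0,0.0],
])

```text
t: 13.45
eef_pos: [0.6174, 0.2546, 0.0807]
tool_rot: [-0.0, 0.755, 0.656, 0.0]
contact_force: [-1.8, -0.3, 8.1]
gripper_width: 0.111
grasp_force: 25.2
```

Emit:
jog_arm([
  [0,0,0.0005,0,0,0,0.0],
  [0,0,0,0,0,0,0.2],
  [0,0,0,0,0,0,0.35],
  [0,0,0,0,0,0,0.35],
  [0,0,0.01,0,0,0,0.35],
  [0,0,0.03,0,0,0,0.35],
  [0,0,0.04,0,0,0,0.35],
  [0,0,0.03,0,0,0,0.45],
  [0,0,0,0,0,0,0.45],
])

```text
t: 14.35
eef_pos: [0.6201, 0.2552, 0.1962]
tool_rot: [0.001, 0.755, 0.656, 0.005]
contact_force: [-0.0, -0.1, 1.5]
gripper_width: 0.449
grasp_force: 0.0
```

Emit:
jog_arm([
  [-0.025,-0.03,0,0,0,0.035,0.45],
  [-0.025,-0.03,0,0,0,0.035,0.45],
  [-0.025,-0.03,0,0,0,0.035,0.45],
  [-0.025,-0.03,0,0,0,0.035,0.45],
  [-0.02,-0.03,0,0,0,0,0.45],
  [-0.015,-0.03,0,0,0,0,0.45],
  [-0.002,-0.035,-0.02,0,0,0,0.45],
  [0,0,-0.03,0,0,0,0.45],
  [0,0,0,0,0,0,0.45],
  [0,0,0,0,0,0,0.45],
])

```text
t: 15.35
eef_pos: [0.48, 0.0398, 0.1404]
tool_rot: [-0.0, 0.707, 0.708, -0.0]
contact_force: [0.9, 0.4, 0.7]
gripper_width: 0.448
grasp_force: 0.0
```

Run:
```python
from h import *
w=snap('wrist');t=snap('top');s=snap('side');o=bot.get_obs();print(o['eef_pos'],o['tool_rot'])
whites(w,True,amin=100);print('t');whites(t,0);print('t34');whites(t,0,.034)
cv2.imwrite('pics/c9.png',np.vstack([w['img'][:300],np.hstack([cv2.resize(t['img'][165:275,165:315],(300,220)),cv2.resize(s['img'][140:290,180:360],(260,220))])])[:,:,::-1])
```

```text
[0.48107361 0.04042065 0.1413314 ] [4.02577000e-04 7.06249834e-01 7.07962008e-01 8.97667308e-04]
[289. 361.] 15.7 359.5 [ 0.4898 -0.1156  0.026 ]
[280. 216.] 30.6 2321.5 [0.4801 0.0379 0.026 ]
t
[317. 244.] 6.7 96.0 [ 0.4873 -0.1303  0.026 ]
[193. 200.] 5.6 57.0 [0.6186 0.2547 0.026 ]
t34
[317. 244.] 6.7 96.0 [ 0.4872 -0.1295  0.034 ]
[193. 200.] 5.6 57.0 [0.6178 0.2535 0.034 ]
```

View pics/c9.png

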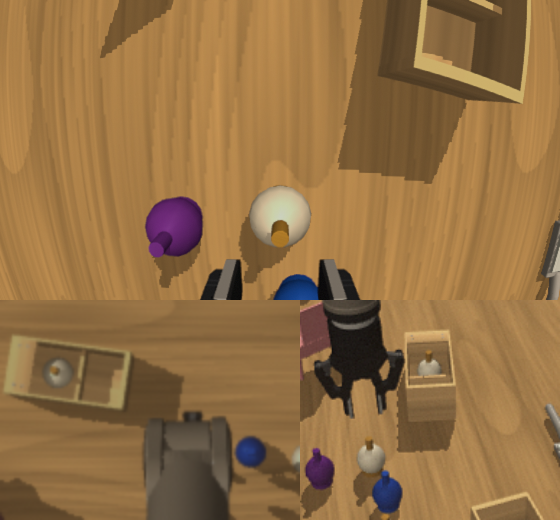

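Emit:
jog_arm([
  [0,-0.002,0,0,0,0,0.45],
  [0,0,-0.025,0,0,0,0.45],
  [0,0,-0.025,0,0,0,0.45],
  [0,0,-0.012,0,0,0,0.45],
  [0,0,0,0,0,0,0.45],
  [0,0,0,0,0,0,0.0],
  [0,0,0,0,0,0,0.0],
  [0,0,0,0,0,0,0.0],
  [0,0,0,0,0,0,0.0],
  [0,0,0,0,0,0,0.0],
], newtons=25)

```text
t: 16.5
eef_pos: [0.4807, 0.0376, 0.0791]
tool_rot: [0.0, 0.707, 0.707, 0.001]
contact_force: [-1.6, -0.1, 6.8]
gripper_width: 0.113
grasp_force: 24.8
```

Emit:
jog_arm([
  [0,0,0.005,0,0,0,0.0],
  [0,0,0.01,0,0,0,0.0],
  [0,0,0.02,0,0,0,0.0],
  [0,0,0.025,0,0,0,0.0],
  [0,0,0.025,0,0,0,0.0],
  [0,0,0.025,0,0,0,0.0],
  [0,0,0,0,0,0,0.0],
  [0,0,0,0,0,0,0.0],
])

```text
t: 17.3
eef_pos: [0.4803, 0.0376, 0.1889]
tool_rot: [0.0, 0.707, 0.708, 0.001]
contact_force: [-0.3, 0.9, -1.0]
gripper_width: 0.112
grasp_force: 24.5
```

Emit:
jog_arm([
  [0.01,0.02,0,0,0,-0.035,0.0],
  [0.02,0.025,0,0,0,-0.035,0.0],
  [0.025,0.025,0,0,0,-0.035,0.0],
  [0.025,0.025,0,0,0,-0.035,0.0],
  [0.025,0.025,0,0,0,0,0.0],
  [0.015,0.018,0,0,0,0,0.0],
  [0.006,0.006,0,0,0,0,0.0],
  [0,0,0,0,0,0,0.0],
  [0,0,0,0,0,0,0.0],
])

```text
t: 18.2
eef_pos: [0.6051, 0.1798, 0.1874]
tool_rot: [-0.0, 0.755, 0.656, -0.001]
contact_force: [-0.5, 0.3, 0.0]
gripper_width: 0.111
grasp_force: 24.5
```

Run:
```python
from h import *
w=snap('wrist','w10.png');o=bot.get_obs();print(o['eef_pos'],o['tool_rot'])
whites(w,True,.138);print('bay globe');whites(w,True,.03)
```

```text
[0.60516427 0.17964432 0.18779666] [-7.59156057e-05  7.55082892e-01  6.55628722e-01 -8.94233861e-04]
[258. 300.] 5.7 25.5 [0.5871 0.1467 0.138 ]
[470. 292.] 66.0 1625.5 [0.7332 0.1249 0.138 ]
[279. 248.] 40.1 3402.5 [0.6051 0.1817 0.138 ]
[280. 116.] 24.6 1453.5 [0.6163 0.2547 0.138 ]
bay globe
[258. 300.] 5.7 25.5 [0.568  0.0734 0.03  ]
[279. 248.] 40.1 3402.5 [0.5974 0.1307 0.03  ]
[280. 116.] 24.6 1453.5 [0.6158 0.2504 0.03  ]
```

View pics/w10.png

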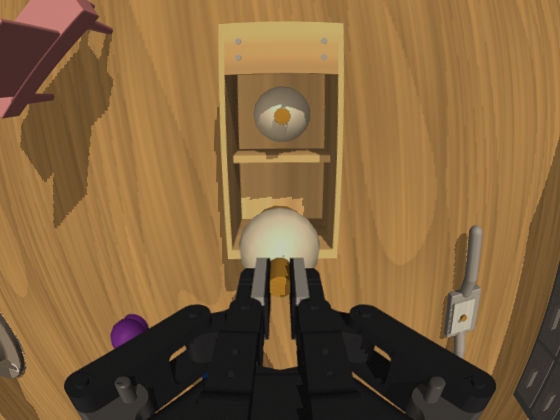

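Emit:
jog_arm([
  [0.001,0,-0.02,0,0,0,0.0],
  [0,0,-0.025,0,0,0,0.0],
  [0,0,-0.025,0,0,0,0.0],
  [0,0,-0.02,0,0,0,0.0],
  [0,0,-0.008,0,0,0,0.0],
  [0,0,-0.004,0,0,0,0.0],
  [0,0,0,0,0,0,0.0],
  [0,0,-0.0005,0,0,0,0.0],
  [0,0,0,0,0,0,0.0],
])

```text
t: 19.15
eef_pos: [0.6077, 0.1816, 0.0867]
tool_rot: [0.0, 0.755, 0.656, 0.001]
contact_force: [0.1, -0.4, -0.1]
gripper_width: 0.111
grasp_force: 24.5
```

Emit:
jog_arm([
  [0,0,-0.0005,0,0,0,0.0],
  [0,0,0,0,0,0,0.0],
  [0,0,0,0,0,0,0.0],
])

```text
t: 19.45
eef_pos: [0.6072, 0.1815, 0.0854]
tool_rot: [0.0, 0.755, 0.656, 0.0]
contact_force: [-0.6, 0.8, -0.8]
gripper_width: 0.108
grasp_force: 24.5
```

Emit:
jog_arm([
  [0,0,-0.001,0,0,0,0.0],
  [0,0,0,0,0,0,0.0],
  [0,0,-0.0005,0,0,0,0.0],
  [0,0,0,0,0,0,0.0],
  [0,0,0,0,0,0,0.0],
])

```text
t: 19.95
eef_pos: [0.6071, 0.1815, 0.0837]
tool_rot: [0.0, 0.755, 0.656, -0.0]
contact_force: [0.5, 0.6, 0.0]
gripper_width: 0.108
grasp_force: 24.5
```

Emit:
jog_arm([
  [0,0,-0.0005,0,0,0,0.0],
  [0,0,0,0,0,0,0.0],
  [0,0,0,0,0,0,0.0],
])

```text
t: 20.25
eef_pos: [0.6072, 0.1815, 0.0833]
tool_rot: [0.0, 0.755, 0.656, 0.0]
contact_force: [-1.0, 0.5, 1.1]
gripper_width: 0.111
grasp_force: 24.6
```

Near touching (slight upward force); release here and go to the third globe.

Emit:
jog_arm([
  [0,0,-0.0003,0,0,0,0.0],
  [0,0,0,0,0,0,0.2],
  [0,0,0,0,0,0,0.35],
  [0,0,0,0,0,0,0.35],
  [0,0,0.01,0,0,0,0.35],
  [0,0,0.03,0,0,0,0.35],
  [0,0,0.04,0,0,0,0.35],
  [0,0,0.03,0,0,0,0.45],
  [0,0,0,0,0,0,0.45],
])

```text
t: 21.15
eef_pos: [0.6101, 0.1819, 0.1986]
tool_rot: [0.001, 0.755, 0.656, 0.004]
contact_force: [0.4, -0.1, 0.7]
gripper_width: 0.45
grasp_force: 0.0
```

Emit:
jog_arm([
  [-0.02,-0.045,0,0,0,0.035,0.45],
  [-0.025,-0.045,0,0,0,0.035,0.45],
  [-0.025,-0.045,0,0,0,0.035,0.45],
  [-0.025,-0.045,0,0,0,0.035,0.45],
  [-0.02,-0.045,0,0,0,0,0.45],
  [-0.005,-0.045,0,0,0,0,0.45],
  [0,-0.04,-0.02,0,0,0,0.45],
  [0,0,-0.03,0,0,0,0.45],
  [0,0,0,0,0,0,0.45],
  [0,0,0,0,0,0,0.45],
])

```text
t: 22.15
eef_pos: [0.489, -0.1241, 0.143]
tool_rot: [-0.001, 0.707, 0.708, -0.0]
contact_force: [0.3, 0.3, 1.1]
gripper_width: 0.454
grasp_force: 0.0
```

Run:
```python
from h import *
w=snap('wrist');t=snap('top');s=snap('side');o=bot.get_obs();print(o['eef_pos'],o['tool_rot'])
whites(w,True,amin=100);print('t34');whites(t,0,.034)
cv2.imwrite('pics/c11.png',np.vstack([w['img'][:300],np.hstack([cv2.resize(t['img'][160:280,165:425],(480,222)),cv2.resize(s['img'][140:320,240:340],(123,222))[:,:80]])])[:,:,::-1])
```

```text
[ 0.49029186 -0.12372095  0.14409016] [5.74316439e-04 7.06092039e-01 7.08119416e-01 7.71795151e-04]
[276. 224.] 29.8 2222.5 [ 0.4859 -0.1335  0.026 ]
t34
[214. 204.] 6.5 107.5 [0.6074 0.1872 0.034 ]
[193. 200.] 5.6 58.0 [0.6178 0.2535 0.034 ]
```

View pics/c11.png

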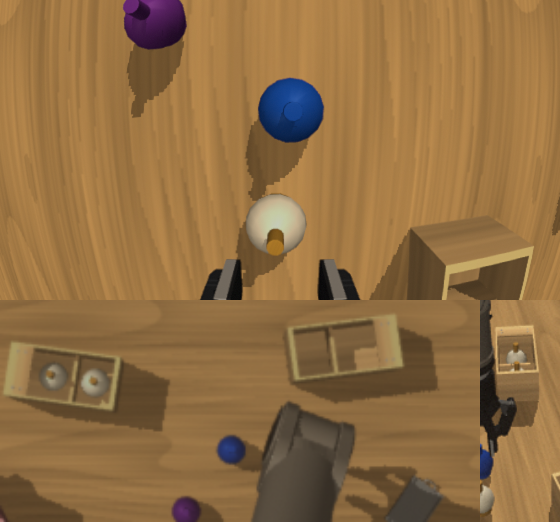

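Emit:
jog_arm([
  [-0.0035,-0.0095,0,0,0,0,0.45],
  [0,0,-0.025,0,0,0,0.45],
  [0,0,-0.025,0,0,0,0.45],
  [0,0,-0.014,0,0,0,0.45],
  [0,0,0,0,0,0,0.45],
  [0,0,0,0,0,0,0.0],
  [0,0,0,0,0,0,0.0],
  [0,0,0,0,0,0,0.0],
  [0,0,0,0,0,0,0.0],
  [0,0,0,0,0,0,0.0],
], newtons=25)

```text
t: 23.3
eef_pos: [0.4863, -0.1344, 0.0799]
tool_rot: [0.001, 0.707, 0.707, 0.001]
contact_force: [-1.3, -0.0, 6.2]
gripper_width: 0.11
grasp_force: 24.8
```

Emit:
jog_arm([
  [0,0,0.005,0,0,0,0.0],
  [0,0,0.01,0,0,0,0.0],
  [0,0,0.02,0,0,0,0.0],
  [0,0,0.025,0,0,0,0.0],
  [0,0,0.025,0,0,0,0.0],
  [0,0,0.025,0,0,0,0.0],
  [0,0,0,0,0,0,0.0],
  [0,0,0,0,0,0,0.0],
])

```text
t: 24.1
eef_pos: [0.4859, -0.134, 0.1895]
tool_rot: [0.0, 0.707, 0.708, 0.001]
contact_force: [-0.4, 0.3, -0.9]
gripper_width: 0.109
grasp_force: 24.5
```

Emit:
jog_arm([
  [0.02,-0.005,0,0,0,0.035,0.0],
  [0.025,-0.007,0,0,0,0.035,0.0],
  [0.03,-0.007,0,0,0,0.035,0.0],
  [0.03,-0.007,0,0,0,0.032,0.0],
  [0.03,-0.007,0,0,0,0,0.0],
  [0.025,-0.007,0,0,0,0,0.0],
  [0.011,-0.0065,0,0,0,0,0.0],
  [0,0,0,0,0,0,0.0],
  [0,0,0,0,0,0,0.0],
])

```text
t: 25.0
eef_pos: [0.6556, -0.1805, 0.1874]
tool_rot: [-0.001, 0.657, 0.754, -0.001]
contact_force: [-1.0, -0.0, -0.8]
gripper_width: 0.111
grasp_force: 24.5
```

Run:
```python
from h import *
w=snap('wrist','w12.png');o=bot.get_obs();print(o['eef_pos'],o['tool_rot'])
whites(w,True,.139)
```

```text
[ 0.65551976 -0.18037609  0.18782773] [-1.06959259e-03  6.56787244e-01  7.54074954e-01 -5.79351992e-04]
[258. 300.] 5.7 25.5 [ 0.6473 -0.2165  0.139 ]
[ 54. 285.] 19.8 302.5 [ 0.4935 -0.2371  0.139 ]
[279. 246.] 39.8 3403.0 [ 0.6551 -0.1773  0.139 ]
[465.  88.] 88.3 3044.5 [ 0.7459 -0.0691  0.139 ]
```

View pics/w12.png

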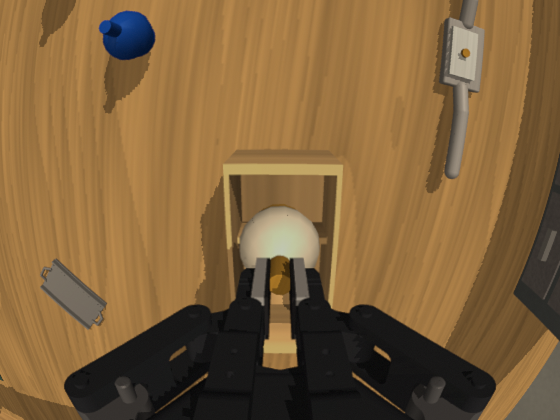

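Run:
```python
from h import *
w=snap('wrist')
A,B=[onz(w,*u,.076,True)[:2] for u in((223,165),(342,166))]
n=(B-A)/np.linalg.norm(B-A);z=np.array([n[1],-n[0]]);print(A,B,np.linalg.norm(A-B),z,(A+B)/2+.04*z)
```

```text
[ 0.60916261 -0.14813464] [ 0.69549874 -0.13688707] 0.08706569172337485 [ 0.12918494 -0.99162052] [ 0.65749807 -0.18217567]
```

Emit:
jog_arm([
  [0.0015,-0.0025,-0.02,0,0,0,0.0],
  [0,0,-0.025,0,0,0,0.0],
  [0,0,-0.025,0,0,0,0.0],
  [0,0,-0.02,0,0,0,0.0],
  [0,0,-0.008,0,0,0,0.0],
  [0,0,-0.003,0,0,0,0.0],
  [0,0,0,0,0,0,0.0],
  [0,0,0,0,0,0,0.0],
  [0,0,0,0,0,0,0.0],
])

```text
t: 26.0
eef_pos: [0.6589, -0.1833, 0.0891]
tool_rot: [0.001, 0.657, 0.754, 0.0]
contact_force: [0.0, 0.6, -0.7]
gripper_width: 0.107
grasp_force: 24.5
```

Emit:
jog_arm([
  [0,0,-0.0005,0,0,0,0.0],
  [0,0,0,0,0,0,0.0],
  [0,0,0,0,0,0,0.0],
])

```text
t: 26.3
eef_pos: [0.6584, -0.1832, 0.0876]
tool_rot: [0.0, 0.657, 0.754, 0.0]
contact_force: [-0.5, -0.9, 0.1]
gripper_width: 0.11
grasp_force: 24.5
```

Emit:
jog_arm([
  [0,0,-0.001,0,0,0,0.0],
  [0,0,-0.001,0,0,0,0.0],
  [0,0,-0.0005,0,0,0,0.0],
  [0,0,0,0,0,0,0.0],
  [0,0,0,0,0,0,0.0],
])

```text
t: 26.8
eef_pos: [0.6583, -0.1831, 0.0849]
tool_rot: [-0.0, 0.657, 0.754, -0.0]
contact_force: [-0.6, 0.2, -0.3]
gripper_width: 0.109
grasp_force: 24.5
```

Emit:
jog_arm([
  [0,0,-0.0005,0,0,0,0.0],
  [0,0,0,0,0,0,0.0],
  [0,0,0,0,0,0,0.0],
])

```text
t: 27.1
eef_pos: [0.6583, -0.1831, 0.0844]
tool_rot: [-0.0, 0.657, 0.754, 0.0]
contact_force: [0.0, -1.0, -0.3]
gripper_width: 0.109
grasp_force: 24.5
```

Emit:
jog_arm([
  [0,0,-0.0005,0,0,0,0.0],
  [0,0,0,0,0,0,0.0],
  [0,0,0,0,0,0,0.0],
])

```text
t: 27.4
eef_pos: [0.6584, -0.1832, 0.0841]
tool_rot: [0.0, 0.657, 0.754, 0.0]
contact_force: [-1.3, 0.2, 1.6]
gripper_width: 0.113
grasp_force: 24.6
```

Touching lightly; release and retreat.

Emit:
jog_arm([
  [0,0,-0.0002,0,0,0,0.0],
  [0,0,0,0,0,0,0.2],
  [0,0,0,0,0,0,0.35],
  [0,0,0,0,0,0,0.35],
  [0,0,0.01,0,0,0,0.35],
  [0,0,0.03,0,0,0,0.35],
  [0,0,0.04,0,0,0,0.35],
  [0,0,0.03,0,0,0,0.35],
  [0,0,0.03,0,0,0,0.35],
])

```text
t: 28.3
eef_pos: [0.6584, -0.1833, 0.2262]
tool_rot: [0.001, 0.657, 0.754, 0.0]
contact_force: [-0.8, -0.2, 0.5]
gripper_width: 0.353
grasp_force: 0.0
```

Emit:
jog_arm([
  [-0.02,0.04,0,0,0,0,0.35],
  [-0.02,0.04,0,0,0,0,0.35],
  [-0.03,0.04,0,0,0,0,0.35],
  [-0.03,0.04,0,0,0,0,0.35],
  [-0.03,0.02,0,0,0,0,0.35],
  [-0.03,0,0,0,0,0,0.35],
  [0,0,0,0,0,0,0.35],
  [0,0,0,0,0,0,0.35],
])

```text
t: 29.1
eef_pos: [0.4985, -0.0032, 0.2247]
tool_rot: [0.0, 0.657, 0.754, 0.001]
contact_force: [0.2, 0.2, -0.5]
gripper_width: 0.348
grasp_force: 0.0
```

Run:
```python
from h import *
t=snap('top');s=snap('side');whites(t,0,.034)
cv2.imwrite('pics/c13.png',np.vstack([cv2.resize(t['img'][125:295,125:425],(529,300)),cv2.copyMakeBorder(cv2.resize(s['img'][120:420,120:420],(300,300)),0,0,0,229,0)])[:,:,::-1])
```

```text
[214. 204.] 6.5 103.5 [0.6074 0.1872 0.034 ]
[193. 200.] 5.6 53.0 [0.6178 0.2535 0.034 ]
[334. 188.] 6.1 66.0 [ 0.6595 -0.1821  0.034 ]
```

View pics/c13.png

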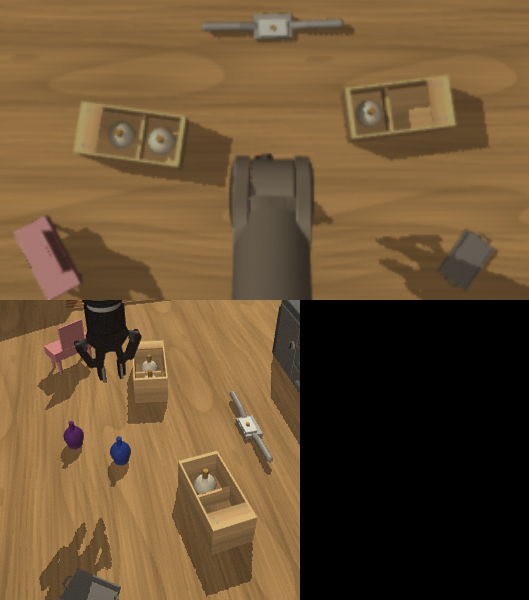

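```bash
python3 -c "
from station import bot
print(bot.hand_in())"
```

```text
the job is handed in; nothing more can be done
None
```

The job is handed in at about 29 s: both crates lie on their backs, and the three globes present stand upright, each in its own bay (two in the left crate, one in the right); the first globe was set down with about 8 N before I eased off, the other two with under 2 N, and nothing was dropped.

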